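# Switch on the warming plate under the grease jar

### The arm

A 6-joint arm with a two-finger parallel gripper is mounted at the origin on a cart in front of the work surface, level with it; the furniture and walls round the work are solid. World frame = base frame: x ahead of the robot, y to its left, z up, the work surface at z = 0. Lengths are in m, angles in rad, forces in N, time in s.
With the tool pointing down it reaches from about 0.25 to 0.775 m from the base axis. Payload 4 kg.
Tool frame: the origin (TCP) lies between the finger pads; the fingertips stand 14 mm ahead of it and the grasp point (between the pads) lies 5 mm behind it (tip_reach is the distance from the TCP to the fingertips, in m); z points along the fingers, y is the line along which they close (so a half turn about z gives the same grasp; the last joint's range is limited). The gripper opens to 94 mm and grips with 3 to 60 N. Pads are 16 mm wide; open, the fingers measure 119 mm over their backs; the gripper's body (75 mm by 177 mm) begins 78 mm behind the grasp point.
Start: joints at [1.187, 0.087, 1.371, -0, 1.684, -0.103], TCP at [0.152, 0.528, 0.22] pointing down, gripper open.
Joint ranges: [-3.1, 3.1], [-0.76, 2.03], [0.27, 2.55], [-1.08, 4.22], [0.17, 2.65], [-2.57, 2.57]. Speed limits (rad/s): [2.79, 2.79, 3.14, 3.14, 3.14, 3.14].

### API

Orientations are given as [roll, pitch, yaw] about the fixed x, y, z axes, in that order (R = Rz(yaw) Ry(pitch) Rx(roll)).
In Python, from bench import * gives the robot as it stands. The module is installed in compiled form; this text tells all that it offers.
- The arm moves only by the tool servo_tool, never from a script. Its argument "targets" is a list of rows, each a list of 4 numbers: the shift along the tool's x, y, z in cm, then the turn about the tool's z in degrees. A call has 1 to 8 rows; each row is the pose to reach, as a shift and turn from the pose commanded when the call began, along the tool's axes at that moment; what a row does not reach only later rows make up. A row lasts 1/8 s, in which the tool goes at most 62.5 mm and 10.7 degrees, less where a joint would pass 70% of its speed; a pose out of reach is approached as far as the arm can. A call with a gripper value outside its range is refused whole. "claw" is the closure in counts, from 0 (fully open) to 255 (shut), set as the call begins (left out, the last holds). The fingers move at their own pace and stop on an object; the grip force is fixed at half the most. Time passes only in rows, so rows that repeat a pose let the fingers close. It gives the time, the measured TCP pose, the force, the opening and the grip force at its end, in the units of the state.
- get_obs(): the state, without advancing time (a new reading comes with each control period).
- snapshot(name): name is "side" or "top"; returns the picture (400x640x3 uint8, blue, green, red); there is no depth.
- camera_model(name): a dict with "camera_matrix" (3x3 intrinsics, pixels), "camera_from_world" (4x4, takes a point from world to camera coordinates). Camera axes: x right, y up, looking along -z (the intrinsics and any distortion apply to the point x, -y, -z); pixel columns grow to the right and rows downward; lengths in m; the calibration is good to about 2 mm. A picture is of the moment at which its call begins. camera_model takes no time and is no camera call.
- close_job(): hands the job in; it is judged then, once.
The state is a dict: "time": time; "joint_positions": joint angles; "qvel": joint speeds; "joint_torque": joint torques, N m; "tool_pos": TCP position; "ee_rot": TCP orientation; "wrist_force": force on the tool from outside, world axes, zero at the start; "wrist_torque": the same for the moment, N m; "width": finger opening in m; "finger_force": force on a finger pad.
Only numpy, scipy, OpenCV 4.12 (cv2) and the standard library are available. Lean on these libraries where they do the work, as an engineer would, in place of code of your own. Each camera call takes 0.05 s, during which the arm holds its last target. There are 200 camera calls.

### The job

The jar of grease stands on one of the two plates of the bench warmer. Switch that plate fully on: push the knob in front of it down against its spring and turn it clockwise past its safety stop as far as it goes, then let go. Leave the other plate off and the jar standing on its plate.

Things in the scene. Friction and masses are not known exactly. Their poses are not given: they have to be found in the camera images.
- warmer: White bench warmer fixed to the table, 200 (x) by 280 mm (y). Origin: centre of its underside; x runs from the raised console to the plates, y left, z up. Two dark round plates (104 mm wide, top at z = 40 mm) at x = 37, y = +70 (left) and -70 mm (right). Console top at z = 61 mm; on it, in front of each plate, its knob, upright axis at x = -65, y = +70 (left) and -70 mm (right).
- grease_jar: Cream-coloured round jar with a push-on lid, 52 mm across, 56 mm high, loose, standing upright on one of the two plates within about 15 mm of its centre (a dark stepped steel gauge anvil, 70 mm across, 65 mm high, stands on the other). Origin: centre of its underside.
- left_knob (a joint): Turn of the left knob, rad: 0 off, growing clockwise seen from above, end stop at 1.35 (fully on); starts at 0 to 0.15. A safety stop blocks it at about 0.25 unless the knob is first pushed straight down 5 mm or more (7 N; it bottoms at 7.5 mm, 9 N) and kept down till past 0.9. It turns with light friction (0.03 N m); let go, it springs up and keeps its angle.
- right_knob (a joint): Turn of the right knob, rad: same directions, values and stop as the left one.
- left_top (a point): Point on the left (+y) knob's axis, on top of its bar grip (z = 100 mm above the table when the knob is up); turns and sinks with the knob, its x axis along the bar to the end with the white line. The knob: black round skirt 52 mm wide, top at z = 74 mm, with an upright bar 46 mm long, 14 thick and 26 high on it. At joint value 0 the bar lies along the warmer's x, white line to the plate.
- right_top (a point): Point on the right (-y) knob's axis, on top of its bar grip; same build, size, height and axes as the left one.
Mind the look-alikes: they are no part of the job. Of the things that look like the grease_jar, the largest one is meant.

How it is judged:
On the way:
1. the knob of the jar's plate is pushed down at least 4 mm before it is turned past its safety stop (while still below 0.45 rad) (((y of grease_jar in the frame of warmer above 0 m and z of left_top in the frame of warmer below 0.096 m and value of joint left_knob below 0.45 rad) or (y of grease_jar in the frame of warmer below 0 m and z of right_top in the frame of warmer below 0.096 m and value of joint right_knob below 0.45 rad))), for 0.1 s.
At the end, for the whole second after the job is handed in: The knob in front of the plate with the grease jar is turned past 1.1 rad (fully on is 1.35), the other knob is still below 0.4 rad, and the jar stands upright (within 0.2 rad) within 20 mm of where it stood (((y of grease_jar in the frame of warmer above 0 m and value of joint left_knob above 1.1 rad and value of joint right_knob below 0.4 rad) or (y of grease_jar in the frame of warmer below 0 m and value of joint right_knob above 1.1 rad and value of joint left_knob below 0.4 rad)) and distance of grease_jar from where it was at the start of the episode below 0.02 m and angle between grease_jar's own z axis and vertical below 0.2 rad); the robot touches nothing.
It fails at once if the grease jar is knocked over (angle between grease_jar's own z axis and vertical above 0.5 rad).
It also fails if it takes over 32 s, if anything falls off the work surface, if the arm or the gripper's body presses on something with over 40 N, if the wrist force passes 120 N, or if a joint passes its speed limit or range.

## Working session

There is one attempt and no reset: what is moved stays moved. The work goes in short steps, Python scripts to look and compute and a tool call to move; the robot and the scene stay as the last step left them, time stands still between calls to the robot, and variables do not carry over. Pictures are saved under pics/ and viewed, at most 10 in all, crops included, and the job is handed in when it is done.

Besides the shell and the picture viewer there is one more tool, called after "Request:" in YAML: its name, and indented under it one key for each argument. servo_tool: Moves the arm, as the interface text tells. Its arguments: {"type":"object","properties":{"targets":{"type":"array"},"claw":{"type":"number"}},"required":["targets"]}

```bash
mkdir -p pics
python3 - <<'E'
from bench import *
import cv2,numpy as np
for n in("top","side"):
    cv2.imwrite(f"pics/{n}0.png",snapshot(n)); c=camera_model(n); print(n,{k:np.round(v,4).tolist() if not isinstance(v,str) else v for k,v in c.items()})
o=get_obs();print(o)
E
```

```text
top {'camera_matrix': [[460.4159, 0.0, 320.0536], [0.0, 460.4159, 197.046], [0.0, 0.0, 1.0]], 'camera_from_world': [[0.0991, -0.9951, 0.0008, -0.2417], [0.9732, 0.0971, 0.2085, -0.6072], [-0.2076, -0.0199, 0.978, -0.7984], [0.0, 0.0, 0.0, 1.0]]}
side {'camera_matrix': [[423.5079, 0.0, 321.7964], [0.0, 423.5079, 194.4921], [0.0, 0.0, 1.0]], 'camera_from_world': [[0.9901, -0.1403, 0.0094, -0.611], [0.0764, 0.5926, 0.8019, -0.0272], [-0.1181, -0.7932, 0.5974, -0.9871], [0.0, 0.0, 0.0, 1.0]]}
{'time': 0.1, 'joint_positions': array([ 1.18690129e+00,  8.78816746e-02,  1.37208521e+00, -3.07678853e-05,
        1.68361249e+00, -1.03124991e-01]), 'qvel': array([-0.00150564, -0.00115745, -0.00248894,  0.0009969 , -0.00073853,
        0.00247647]), 'joint_torque': array([ 2.15351152e-03, -3.41255987e+01, -3.03300405e+01,  7.19303149e-02,
        3.04766558e-02, -1.01825267e-04]), 'tool_pos': array([0.15225399, 0.52801916, 0.21842997]), 'ee_rot': array([-3.13961334e+00, -1.74100717e-04,  2.86081901e+00]), 'wrist_force': array([-0.32471445, -0.41477775,  0.92718017]), 'wrist_torque': array([-0.04746397, -0.04071653,  0.02766615]), 'finger_force': 0.0, 'width': 0.09395925243757366}
```

View pics/top0.png

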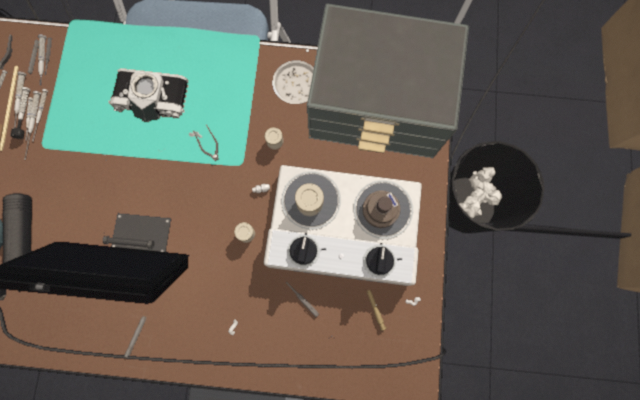

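View pics/side0.png

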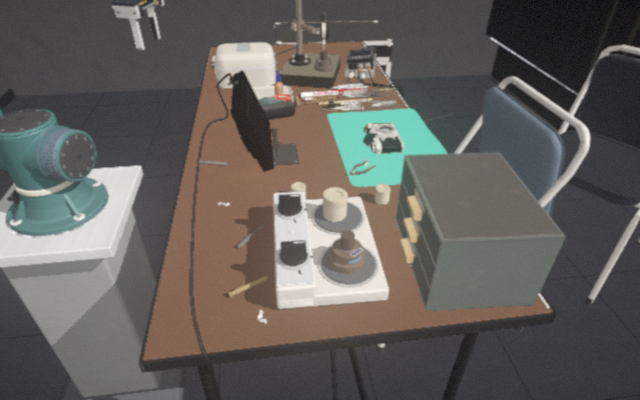

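The top view shows the jar (308,198) on the left plate and the anvil (380,208) on the right one. The left knob at (303,249) is the target. A monitor stands at about (100,270), on the way from the arm's start.

```bash
cat > h.py <<'E'
from bench import *
import cv2,numpy as np
def ray(n,u,v):
    c=camera_model(n);T=np.array(c["camera_from_world"]);K=np.array(c["camera_matrix"])
    d=np.linalg.inv(K)@[u,v,1];d=T[:3,:3].T@(d*[1,-1,-1]);return -T[:3,:3].T@T[:3,3],d
def onz(n,u,v,z):
    o,d=ray(n,u,v);return o+d*(z-o[2])/d[2]
def tri(u1,v1,u2,v2):
    A=[];b=[]
    for n,u,v in(("top",u1,v1),("side",u2,v2)):
        o,d=ray(n,u,v);d=d/np.linalg.norm(d);P=np.eye(3)-np.outer(d,d);A.append(P);b.append(P@o)
    return np.linalg.lstsq(np.vstack(A),np.hstack(b),rcond=None)[0]
def px(n,p):
    c=camera_model(n);T=np.array(c["camera_from_world"]);K=np.array(c["camera_matrix"])
    q=(T[:3,:3]@np.array(p)+T[:3,3])*[1,-1,-1];q=K@q;return q[:2]/q[2]
E
python3 - <<'E'
from h import *
t=cv2.imread("pics/top0.png");s=cv2.imread("pics/side0.png")
# white warmer mask in top
hsv=cv2.cvtColor(t,cv2.COLOR_BGR2HSV)
m=((hsv[...,2]>150)&(hsv[...,1]<45)).astype(np.uint8)*255
m[:150]=0;m[300:]=0;m[:,:255]=0;m[:,430:]=0
m=cv2.morphologyEx(m,cv2.MORPH_OPEN,np.ones((3,3)))
c=max(cv2.findContours(m,0,2)[0],key=cv2.contourArea)
hull=cv2.convexHull(c);print("hull",cv2.approxPolyDP(hull,5,True)[:,0].tolist())
for n,im,rois in(("top",t,[(285,232,325,268),(362,243,400,278)]),("side",s,[(272,190,308,222),(275,236,313,270)])):
    g=im.max(2)
    for x0,y0,x1,y1 in rois:
        k=(g[y0:y1,x0:x1]<75).astype(np.uint8)
        cc=max(cv2.findContours(k,0,2)[0],key=cv2.contourArea)
        e=cv2.fitEllipse(cv2.convexHull(cc));x,y,w,h=cv2.boundingRect(cc)
        print(n,np.round([e[0][0]+x0,e[0][1]+y0,*e[1],e[2]],1),x+x0,y+y0,w,h,onz(n,e[0][0]+x0,e[0][1]+y0,.074).round(4))
print("monitor top edge?",tri(188,257,234,73),tri(0,268,234,73))
print("tcp px",px("side",[.152,.528,.22]),px("top",[.152,.528,.22]))
a=cv2.resize(t[160:290,255:430],(800,594),interpolation=cv2.INTER_CUBIC);cv2.imwrite("pics/c1.png",a)
E
```

```text
hull [[280, 167], [420, 183], [415, 282], [265, 264]]
top [302.8 250.6  26.2  26.6  10.6] 290 237 27 27 [ 0.5246 -0.1592  0.074 ]
top [379.4 260.8  26.3  26.8 121.2] 366 248 27 27 [ 0.5201 -0.2982  0.074 ]
side [288.2 203.1  14.6  20.9  75.8] 279 197 20 14 [ 0.5241 -0.1523  0.074 ]Traceback (most recent call last):
  File "<stdin>", line 14, in <module>
ValueError: max() iterable argument is empty
```

Run:
```python
from h import *
t=cv2.imread("pics/top0.png")
A,B=onz("top",265,264,.061),onz("top",415,282,.061);print(A,B,np.linalg.norm(A-B),"yaw",np.arctan2(-(A-B)[0],(A-B)[1]))
print("monitor",tri(188,257,234,73),tri(150,301,272,167))
print("tcp px",px("side",[.152,.528,.22]),px("top",[.152,.528,.22]))
a=cv2.resize(t[160:290,255:430],(800,594),interpolation=cv2.INTER_CUBIC)
cv2.imwrite("pics/c1.png",a)
```

```text
[ 0.49468003 -0.09263576  0.061     ] [ 0.48954002 -0.36668374  0.061     ] 0.27409617827374394 yaw -0.018753665227378116
monitor [ 0.45818877 -0.02671201  0.31240121] [ 0.45189604  0.12585627 -0.00864791]
tcp px [147.29721696  39.26783283] [-233.5263007   463.69816473]
```

View pics/c1.png

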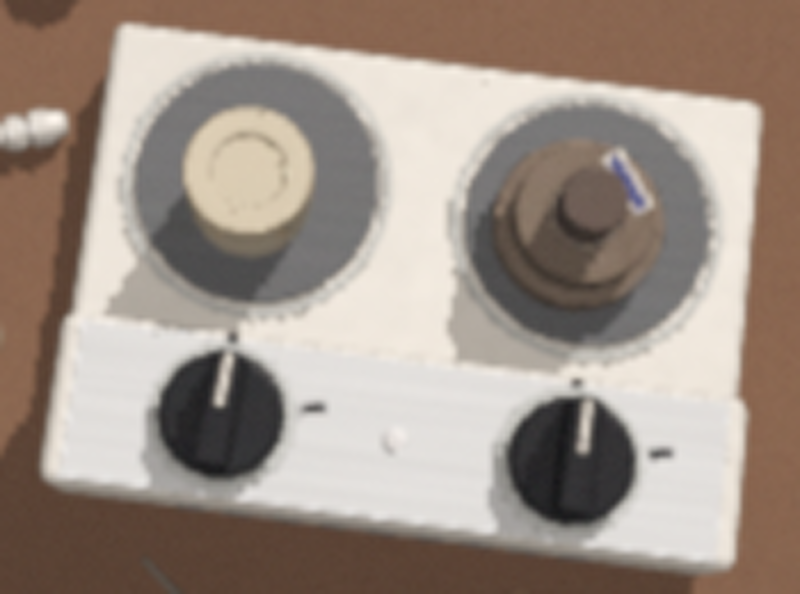

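The crop shows the jar on the left plate. The left knob is at about crop (221,413), with its white line running from (219,405) to (230,350). Next I check the monitor for clearance.

Run:
```python
from h import *
t=cv2.imread("pics/top0.png");s=cv2.imread("pics/side0.png")
a=cv2.resize(s[60:220,190:350],(590,590),interpolation=cv2.INTER_CUBIC)
b=cv2.resize(t[180:330,0:200],(786,590),interpolation=cv2.INTER_CUBIC)[:, :]
cv2.imwrite("pics/c2.png",cv2.resize(np.hstack([a,b]),(800,343)))
p=onz("top",302.9,248.6,.1);q=onz("top",305.3,236.6,.1);print(p,q,np.arctan2(*(q-p)[[1,0]]))
```

```text
[ 0.525725   -0.16020254  0.1       ] [ 0.54713155 -0.16215292  0.1       ] -0.09086045168484774
```

View pics/c2.png

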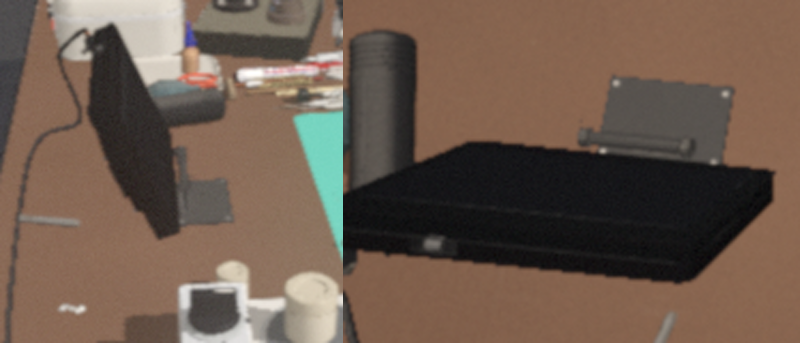

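Run:
```python
from h import *
for a in((187.7,255,267,170),(187.7,255,270,121),(150,303,270,121),(150,303,267,170),(187.7,255,274,165),(150,303,234,75)):
    p=tri(*a);print(a,p.round(3),px("top",p).round(),px("side",p).round())
```

```text
(187.7, 255, 267, 170) [0.492 0.061 0.021] [187. 259.] [270. 170.]
(187.7, 255, 270, 121) [0.495 0.016 0.18 ] [188. 252.] [268. 121.]
(150, 303, 270, 121) [0.456 0.066 0.159] [157. 274.] [251. 121.]
(150, 303, 267, 170) [ 0.443  0.131 -0.021] [155. 282.] [252. 170.]
(187.7, 255, 274, 165) [0.501 0.058 0.036] [188. 254.] [273. 165.]
(150, 303, 234, 75) [0.425 0.024 0.287] [151. 297.] [230.  75.]
```

Request:
servo_tool:
  targets:
    - [0, 0, -6, 0]
    - [0, 0, -12, 0]
    - [-2, -3, -16, 0]
    - [-5, -7.5, -16, 0]
    - [-8, -12.5, -16, 0]
    - [-11, -17, -16, 0]
    - [-14, -22, -16, 0]
    - [-17, -26.5, -16, 0]
  claw: 140

```text
time: 1.1
tool_pos: [0.2422, 0.2249, 0.3792]
ee_rot: [-3.142, 0.0, 2.862]
wrist_force: [1.2, -0.4, 0.5]
width: 0.0423
finger_force: 0.0
```

Request:
servo_tool:
  targets:
    - [-3, -4.6, 0, 0]
    - [-6, -9.2, 0, 0]
    - [-9, -13.8, 0, 0]
    - [-12, -18.4, 0, -3]
    - [-15, -23, 0, -6]
    - [-18, -27.6, 0, -9]
    - [-21, -32.2, 0, -11]
    - [-22, -33.8, 0, -11]

```text
time: 2.1
tool_pos: [0.3601, -0.1613, 0.3779]
ee_rot: [3.14, -0.003, 3.049]
wrist_force: [-0.4, 0.8, 1.0]
width: 0.0423
finger_force: 0.0
```

Request:
servo_tool:
  targets:
    - [-4, 0.5, 4, 0]
    - [-8, 1, 8, 0]
    - [-12, 1.5, 12, 0]
    - [-15, 1.8, 17, 0]
    - [-16.3, 1.8, 21, 0]
    - [-16.3, 1.8, 23.5, 0]
    - [-16.3, 1.8, 23.5, 0]

```text
time: 2.98
tool_pos: [0.5224, -0.1538, 0.1417]
ee_rot: [3.139, -0.006, 3.054]
wrist_force: [0.7, 0.1, 0.4]
width: 0.0426
finger_force: 0.0
```

Run:
```python
from h import *
o=get_obs();print(o["tool_pos"])
t=snapshot("top");s=snapshot("side")
a=cv2.resize(s[140:260,240:360],(500,500),interpolation=cv2.INTER_CUBIC)
b=cv2.resize(t[190:290,255:355],(500,500),interpolation=cv2.INTER_CUBIC)
cv2.imwrite("pics/d.png",cv2.resize(np.hstack([a,b]),(800,400)))
for n in("top","side"):print(n,px(n,[.524,-.158,.1]))
```

```text
[ 0.52243931 -0.15383091  0.14170236]
top [301.54403916 249.45659512]
side [287.93052892 194.79219568]
```

View pics/d.png

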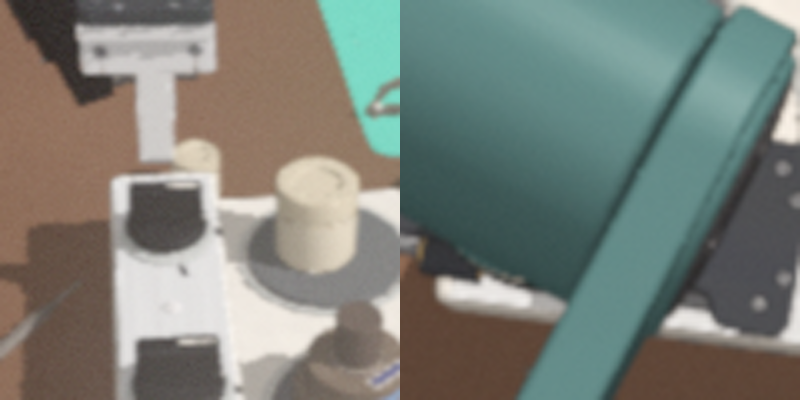

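The side view shows the finger tip at crop (155,160), above the left bar whose centre is near (166,184). It needs a few mm more in +x and −y.

Request:
servo_tool:
  targets:
    - [-0.35, -0.55, 1.5, 0]
    - [-0.35, -0.55, 3.5, 0]
    - [-0.35, -0.55, 5, 0]
    - [-0.35, -0.55, 5, 0]

```text
time: 3.58
tool_pos: [0.5261, -0.1611, 0.0931]
ee_rot: [3.141, -0.003, 3.053]
wrist_force: [0.2, -0.0, -0.3]
width: 0.0425
finger_force: 0.0
```

Request:
servo_tool:
  targets:
    - [0, 0, 0, 0]
    - [0, 0, 0, 0]
    - [0, 0, 0, 0]
    - [0, 0, 0, 0]
  claw: 255

```text
time: 4.08
tool_pos: [0.5275, -0.1608, 0.0952]
ee_rot: [3.141, 0.001, 3.053]
wrist_force: [-0.6, 2.7, 1.2]
width: 0.014
finger_force: 30.0
```

Request:
servo_tool:
  targets:
    - [0, 0, 0.4, 0]
    - [0, 0, 0.8, 0]
    - [0, 0, 1.0, 0]
    - [0, 0, 1.0, 0]

```text
time: 4.58
tool_pos: [0.5276, -0.1609, 0.0876]
ee_rot: [3.141, 0.002, 3.053]
wrist_force: [-4.0, 4.2, 13.8]
width: 0.014
finger_force: 30.0
```

Bottomed at 13.8 N. Now I turn it.

Request:
servo_tool:
  targets:
    - [0, 0, 0, 8]
    - [0, 0, 0, 16]
    - [0, 0, 0, 24]
    - [0, 0, 0, 32]
    - [0, 0, 0, 40]

```text
time: 5.2
tool_pos: [0.5271, -0.1618, 0.0876]
ee_rot: [-3.141, 0.002, 2.35]
wrist_force: [-5.8, 2.9, 14.8]
width: 0.0137
finger_force: 30.0
```

Request:
servo_tool:
  targets:
    - [0, 0, 0, 8]
    - [0, 0, 0, 16]
    - [0, 0, 0, 24]
    - [0, 0, 0, 31]
    - [0, 0, 0, 31]

```text
time: 5.82
tool_pos: [0.5264, -0.1622, 0.0876]
ee_rot: [-3.141, 0.002, 1.813]
wrist_force: [-6.7, 0.8, 14.5]
width: 0.0135
finger_force: 30.0
```

```bash
python3 -c "
from h import *
o=get_obs();print(o['ee_rot'],o['wrist_torque'],o['wrist_force'],o['joint_positions'],o['width'])"
```

```text
[-3.14063031e+00  2.19426866e-03  1.81279573e+00] [ 0.26757398  1.51269779 -0.02674867] [-6.67872895  0.80179012 14.48904559] [-0.40041458  0.15192174  1.56463234 -0.00235861  1.42449482 -0.64206972] 0.013520877670911199
```

Request:
servo_tool:
  targets:
    - [0, 0, 0, 3]
    - [0, 0, 0, 3]
    - [0, 0, -1, 3]
    - [0, 0, -1, 3]

```text
time: 6.32
tool_pos: [0.5263, -0.1621, 0.0942]
ee_rot: [-3.14, 0.001, 1.761]
wrist_force: [-3.1, -2.0, 3.2]
width: 0.0137
finger_force: 30.0
```

Request:
servo_tool:
  targets:
    - [0, 0, 0, 0]
    - [0, 0, 0, 0]
    - [0, 0, 0, 0]
    - [0, 0, 0, 0]
  claw: 175

```text
time: 6.82
tool_pos: [0.5271, -0.1612, 0.0943]
ee_rot: [3.142, -0.0, 1.761]
wrist_force: [0.4, 0.3, 0.5]
width: 0.0296
finger_force: 0.0
```

Request:
servo_tool:
  targets:
    - [0, 0, -2, 0]
    - [0, 0, -6, 0]
    - [0, 0, -12, 0]
    - [0, 0, -18, 0]
    - [0, 0, -24, 0]
    - [0, 0, -24, 0]

```text
time: 7.58
tool_pos: [0.5287, -0.1619, 0.3416]
ee_rot: [3.131, 0.007, 1.761]
wrist_force: [-0.5, -0.3, 0.5]
width: 0.0295
finger_force: 0.0
```

Request:
servo_tool:
  targets:
    - [0, -5, 0, 0]
    - [0, -10, 0, 0]
    - [0, -15, 0, 0]
    - [0, -20, 0, 0]
    - [0, -20, 0, 0]

```text
time: 8.2
tool_pos: [0.3286, -0.1993, 0.334]
ee_rot: [3.141, 0.0, 1.758]
wrist_force: [0.4, -0.0, 0.4]
width: 0.0297
finger_force: 0.0
```

Run:
```python
from h import *
t=snapshot("top");s=snapshot("side")
a=cv2.resize(s[180:300,260:380],(500,500),interpolation=cv2.INTER_CUBIC)
b=cv2.resize(t[170:290,270:390],(500,500),interpolation=cv2.INTER_CUBIC)
cv2.imwrite("pics/e.png",cv2.resize(np.hstack([a,b]),(800,400)))
```

```text
(no output)
```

View pics/e.png

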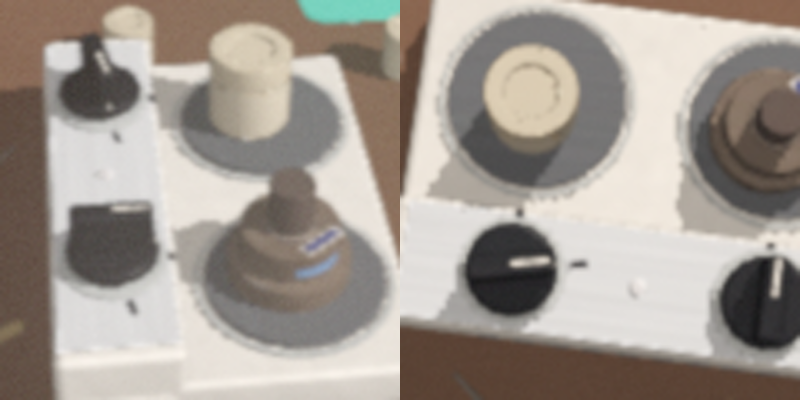

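The left knob's white line now points at the "on" mark (crop 530,263), the right knob is unchanged, and the jar is still upright on its plate.

```bash
python3 -c "
from bench import *
print(close_job())"
```

```text
the job is handed in; nothing more can be done
None
```

The left knob (the jar's plate) was pushed down and turned to about 1.3 rad, near its full-on mark; the right knob is still off, the jar is upright on its plate, and the job is handed in (no verdict was returned).

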